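Close the coffee canister with its vacuum lid and take off the cover

ROBOT

A 6-joint arm with a two-finger parallel gripper is mounted at the origin on a cart in front of the work surface, level with it; the furniture and walls round the work are solid. World frame = base frame: x ahead of the robot, y to its left, z up, the work surface at z = 0. Lengths are in mm, angles in rad, forces in N, time in s.
With the tool pointing down it reaches from about 400 to 925 mm from the base axis. Payload 12.5 kg.
Tool frame: the origin (TCP) lies midway between the tips of the shut fingers; the grasp point (between the pads) lies 19 mm behind it; z points along the fingers, y is the line along which they close (so a half turn about z gives the same grasp; the last joint's range is limited). The gripper opens to 95 mm and grips with 3 to 60 N. Pads are 20 mm wide; open, the fingers measure 119 mm over their backs; the gripper's body (75 mm by 180 mm) begins 59 mm behind the grasp point.
Start: joints at [-1.348, 0.491, 1.559, -0, 1.092, -0.106], TCP at [201.84, -591.53, 214.661] pointing down, gripper open.
Joint ranges: [-3.1, 3.1], [-0.84, 2.19], [0.05, 2.79], [-1.13, 4.28], [0.06, 2.93], [-2.69, 2.69]. Speed limits (rad/s): [2.22, 2.22, 2.79, 3.14, 3.14, 3.14].

INTERFACE

Orientations are given as [roll, pitch, yaw] about the fixed x, y, z axes, in that order (R = Rz(yaw) Ry(pitch) Rx(roll)).
In Python, from cell import * gives the robot as it stands. The module is installed in compiled form; this text tells all that it offers.
- The arm moves only by the tool arm_command, never from a script. Its arguments are lists of equal length, an entry for each row: "delta_pos": the shift along the world's x, y, z in units of 250 mm (1.0 is 250 mm), a list of three; "delta_rot": the turn, a rotation vector about the world's x, y, z in units of 90 degrees (1.0 is 90 degrees), a list of three; "claw": the closure, from 0 (fully open) to 1 (shut). In form: {"delta_pos": [[tx, ty, tz], ...], "delta_rot": [[wx, wy, wz], ...], "claw": [claw, ...]}. A call has exactly 5 rows; each row is the pose to reach, as a shift and turn from the pose commanded when the call began; what a row does not reach only later rows make up. A row lasts 1/12 s, in which the tool goes at most 41.7 mm and 7.16 degrees, less where a joint would pass 70% of its speed; a pose out of reach is approached as far as the arm can. A call with a number of a shift or a turn outside -1 to 1 is refused whole. A call with a gripper value outside its range is refused whole. The fingers move at their own pace and stop on an object; the grip force is fixed at half the most. Time passes only in rows, so rows that repeat a pose let the fingers close, or fill a call up. It gives the time, the measured TCP pose, the force, the opening and the grip force at its end, in the units of the state.
- state(): the state, without advancing time (a new reading comes with each control period).
- read_camera(name): name is "side" or "top" or "wrist"; returns the picture (384x512x3 uint8, red, green, blue); there is no depth.
- calibration(name): a dict with "camera_matrix" (3x3 intrinsics, pixels), "k1" (the pictures are not rectified: a ray, as slopes to the right and down, at radius r is drawn at 1 + k1 r^2 times it, then the intrinsics apply), "T" (4x4, takes a point from camera to world coordinates). Camera axes: x right, y down, z forward; pixel columns grow to the right and rows downward; lengths in mm; the calibration is good to about 2 mm. A picture is of the moment at which its call begins: read the wrist's pose just before it. calibration takes no time and is no camera call; for the wrist camera it gives the pose at the moment of the call.
- job_done(): hands the job in; it is judged then, once.
The state is a dict: "t": time; "joints": joint angles; "qvel": joint speeds; "tau": joint torques, N m; "eef_pos": TCP position; "tcp_rot": TCP orientation; "ft_force": force on the tool from outside, world axes, zero at the start; "moment": the same for the moment, N m; "opening": opening from 0.0 (shut) to 1.0 (fully open); "grip_force": force on a finger pad.
Only numpy, scipy, OpenCV 4.12 (cv2) and the standard library are available. Lean on these libraries where they do the work, as an engineer would, in place of code of your own. Each camera call takes 0.05 s, during which the arm holds its last target. There are 200 camera calls.

TASK

Close the open coffee canister: taking the wooden knob, pull the rechargeable vacuum lid with its cover snapped on straight up out of the charging dock, lower both together into the canister's mouth and press until the lid is fully home. Then lift the copper cover alone straight off, so that the pump's vent and button are free, leaving the lid fully seated, and finish while still holding the cover still and level about 10 cm above the lid. The cover stays on the lid until the lid is home; do not shove the canister about, and leave the apple, the mandarin and the nut jar where they are.

Things in the scene. Friction and masses are not known exactly. Their poses are not given: they have to be found in the camera images.
- cover: Clip-on cover (outer lid): shallow copper cap, 74 mm wide, 23 mm high, open below, round wooden knob on top; 90 g. Origin: centre of its lower rim, z up. Starts on the vacuum lid, its rim 7 mm above the lid's origin, held by sprung catches: a straight pull of about 7 N takes it off if the lid is held down; it carries the lid and pulls it from the dock without letting go.
- knob_grip (a point): Point on the axis of the cover's wooden knob at the height to grip, 43 mm above the cover's origin. The knob is round, 28 mm in diameter from 12 mm below to 9 mm above this point, its neck 22 mm wide below that; its top is 12 mm above this point, the top of the cover's shell 20 mm below it.
- vacuum_lid: Vacuum lid (inner lid), light grey, 140 g, under the cover. Origin: centre of the underside of its flange (84 mm wide, 6 mm thick), z up. Pump head 60 mm wide up to z = 24 mm. Black rubber stopper 66 mm wide down to z = -18 mm (foot tapered to 56 mm), brass charging plug 16 mm wide down to z = -32 mm. Starts upright in the dock, its origin 42 mm above the dock's.
- dock: Charging dock: round black base, 100 mm wide, 24 mm high, stuck fast to the counter. Origin: centre of its underside, z up. The round socket in the middle of its top holds the lid's brass plug 14 mm deep by sprung contacts, which let go at 2 to 3 N of straight upward pull besides the weight.
- canister: Open coffee canister: round slate-blue stoneware with a cork foot, 100 mm wide, about 1.9 kg, standing loose. Origin: centre of its underside, z up. The top of the black gasket on its rim is 120 mm above; inside, the upper 40 mm are empty above the coffee beans. With the lid home, the lid's origin is 120 mm above this origin.
- mouth (a point): Centre of the canister's round mouth, level with the top of the gasket, where the lid's origin comes to lie. Inside diameter 69 mm: the stopper has 1.5 mm of play all round. Sprung catches 6 mm down snap over the stopper: the last 12 mm need a straight push of up to about 10 N, then it is drawn onto the gasket; pulling it out again takes about 15 N, more than pulling off the cover.
- apple: Red apple, 75 mm across, 66 mm high, a bystander. Origin: at its underside.
- mandarin: Orange mandarin, 52 mm across, 42 mm high, a bystander. Origin: at its underside.
- nut_jar: Clear jar of nuts with a yellow cap, 82 mm in diameter, 183 mm high, a bystander. Origin: centre of its underside.
Things that resemble listed ones, but are neither listed nor needed, are in the scene too. Leave any turquoise look-alike of the cover alone. Of the things that look like the dock, the larger one is meant.

How it is judged (in metres and radians):
On the way, in this order (a step that is already met when the one before it is completed fails the run):
1. the vacuum lid is pulled out of the dock (plug clear of the socket) with the cover still on it (z of vacuum_lid in the frame of dock above 0.065 m and z of cover in the frame of vacuum_lid below 0.01 m), for 0.2 s.
2. the vacuum lid is fully home in the canister with the cover still on it (z of vacuum_lid in the frame of canister below 0.1225 m and horizontal distance between vacuum_lid and canister below 0.005 m and angle between the z axis of vacuum_lid and the z axis of canister, either way round below 0.05 rad and z of cover in the frame of vacuum_lid below 0.01 m), for 0.2 s.
At the end, for the whole second after the job is handed in: Lid home in the upright canister (within 2.5 mm of the gasket, 5 mm of centre); cover held still and level in the fingers, touching nothing else, 50 mm or more above its place on the lid and within 60 mm of its axis; canister within 40 mm, bystanders within 30 mm, of where they stood (z of vacuum_lid in the frame of canister below 0.1225 m and horizontal distance between vacuum_lid and canister below 0.005 m and angle between the z axis of vacuum_lid and the z axis of canister, either way round below 0.05 rad and z of cover in the frame of vacuum_lid above 0.057 m and horizontal distance between cover and vacuum_lid below 0.06 m and angle between cover's own z axis and vertical below 0.3 rad and linear speed of cover below 0.03 m/s and contact force between the fingers and cover above 1 N and contact force between cover and vacuum_lid below 0.2 N and contact force between cover and canister below 0.2 N and linear speed of vacuum_lid below 0.02 m/s and angle between canister's own z axis and vertical below 0.05 rad and height (world z) of canister below 0.005 m and distance of canister from where it was at the start of the episode below 0.04 m and distance of each of apple, mandarin, nut_jar from where it was at the start of the episode below 0.03 m); the arm keeps its last pose, push and grip.
It fails at once if the cover comes off the lid while the lid is not home in the canister (distance between cover and vacuum_lid above 0.015 m and (z of vacuum_lid in the frame of canister above 0.1235 m or horizontal distance between vacuum_lid and canister above 0.008 m)).
It fails at once if the canister is shoved more than 40 mm or tipped (distance of canister from where it was at the start of the episode above 0.04 m or angle between canister's own z axis and vertical above 0.2 rad).
It fails at once if the apple is moved more than 30 mm (distance of apple from where it was at the start of the episode above 0.03 m).
It fails at once if the mandarin is moved more than 30 mm (distance of mandarin from where it was at the start of the episode above 0.03 m).
It fails at once if the nut jar is moved more than 30 mm (distance of nut_jar from where it was at the start of the episode above 0.03 m).
It also fails if it takes over 56 s, if anything falls off the work surface, if the arm or the gripper's body presses on something with over 40 N, if the wrist force passes 120 N, or if a joint passes its speed limit or range.

## Working session

There is one attempt and no reset: what is moved stays moved. The work goes in short steps, Python scripts to look and compute and a tool call to move; the robot and the scene stay as the last step left them, time stands still between calls to the robot, and variables do not carry over. Pictures are saved under pics/ and viewed, at most 10 in all, crops included, and the job is handed in when it is done.

Besides the shell and the picture viewer there is one more tool, called after "Request:" as name(argument=value, ...) on one line, values as JSON. arm_command: Moves the arm, as the interface text tells. Shifts and turns lie within -1 to 1; 1 stands for 250 mm of shift or 90 degrees of turn. Its arguments: {"type":"object","properties":{"delta_pos":{"type":"array"},"delta_rot":{"type":"array"},"claw":{"type":"array"}},"required":["delta_pos","delta_rot","claw"]}

```bash
mkdir -p pics; cat > h.py <<'E'
import numpy as np, cv2
from cell import *
def ray(c,u,v):
    K=c["camera_matrix"];K=np.array(K);T=np.array(c["T"])
    d=np.array([(u-K[0,2])/K[0,0],(v-K[1,2])/K[1,1]]);s=d.copy()
    for _ in range(20): s=d/(1+c["k1"]*(s@s))
    r=T[:3,:3]@np.array([s[0],s[1],1]);return T[:3,3],r/np.linalg.norm(r)
def onz(c,u,v,z):
    o,r=ray(c,u,v);return o+r*(z-o[2])/r[2]
def proj(c,p):
    K=np.array(c["camera_matrix"]);T=np.array(c["T"])
    q=T[:3,:3].T@(np.array(p)-T[:3,3]);s=q[:2]/q[2];s=s*(1+c["k1"]*(s@s))
    return K[0,0]*s[0]+K[0,2],K[1,1]*s[1]+K[1,2]
E
python3 - <<'E'
from h import *
for n in ["top","side"]:
    im=read_camera(n);c=calibration(n);cv2.imwrite(f"pics/{n}0.png",im[:,:,::-1]);print(n,np.round(c["T"],3).tolist(),np.array(c["camera_matrix"]).tolist(),c["k1"])
print(state())
a=[cv2.imread(f"pics/{n}0.png") for n in ["top","side"]]
E
```

```text
top [[0.01, -0.995, 0.101, 468.2], [-1.0, -0.012, -0.011, -129.789], [0.012, -0.101, -0.995, 1178.28], [0.0, 0.0, 0.0, 1.0]] [[409.00287997063987, 0.0, 254.0342643104006], [0.0, 409.00287997063987, 186.71654724552496], [0.0, 0.0, 1.0]] -0.09224142949299398
side [[0.952, -0.162, 0.262, 249.664], [-0.307, -0.474, 0.825, -1103.022], [-0.009, -0.866, -0.501, 676.01], [0.0, 0.0, 0.0, 1.0]] [[438.22474295018003, 0.0, 261.9583634125016], [0.0, 438.22474295018003, 189.34754566263976], [0.0, 0.0, 1.0]] 0.012884222972242057
{'t': 0.1, 'joints': array([-1.34759602e+00,  4.91505146e-01,  1.55939048e+00, -3.37788699e-06,
        1.09171156e+00, -1.05638936e-01]), 'qvel': array([-1.43867429e-03, -3.76535658e-03, -1.08581374e-03,  4.06631538e-05,
        7.56493459e-04,  2.55447419e-04]), 'tau': array([ 3.58853023e-03, -6.13622832e+01, -2.58607131e+01,  6.94348197e-02,
        4.69644251e-02, -4.69667782e-05]), 'eef_pos': array([ 201.78940388, -591.29728982,  214.11586286]), 'tcp_rot': array([-3.14058346e+00, -1.03995598e-04,  3.28840746e-01]), 'ft_force': array([-0.91555265,  0.67512987,  0.36655218]), 'moment': array([-0.01232599, -0.0460254 ,  0.04798766]), 'grip_force': 0.0, 'opening': 1.0004116572910071}
```

View pics/top0.png

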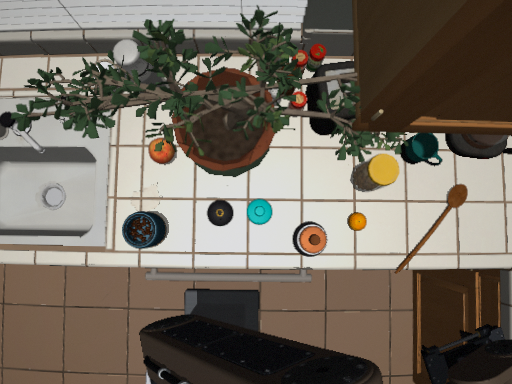

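View pics/side0.png

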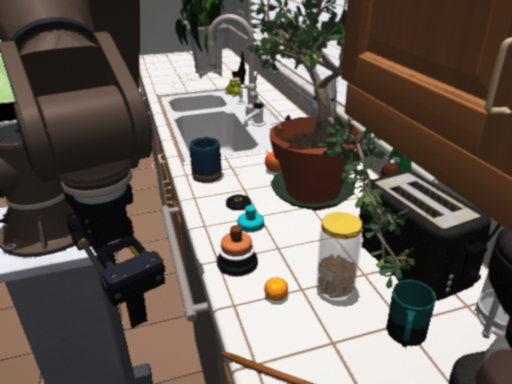

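The top view shows these things:
- Copper cover with its knob at (312,239), on the lid and the large black dock.
- Turquoise look-alike at (259,211).
- Small dock-like disc at (220,212), empty and smaller. The dock meant is the larger one, under the copper cover.
- Canister with beans at (145,229).
- Mandarin at (357,221), nut jar at (383,170), apple at (161,150).

In the side view the cover is at (237,240) and the canister at (206,158).

```bash
python3 - <<'E'
from h import *
ims={n:cv2.imread(f"pics/{n}0.png") for n in ["top","side"]}
C={n:calibration(n) for n in ims}
def big(m,roi):
    z=np.zeros_like(m);x0,y0,x1,y1=roi;z[y0:y1,x0:x1]=m[y0:y1,x0:x1]
    cs=cv2.findContours(z,cv2.RETR_EXTERNAL,cv2.CHAIN_APPROX_NONE)[0];return max(cs,key=cv2.contourArea)
def meet(a,b):
    (o,r),(p,s)=a,b;A=np.stack([r,-s],1);t=np.linalg.lstsq(A,p-o,rcond=None)[0];return ((o+r*t[0])+(p+s*t[1]))/2,np.linalg.norm(o+r*t[0]-p-s*t[1])
h={n:cv2.cvtColor(i,cv2.COLOR_BGR2HSV) for n,i in ims.items()}
cop={n:cv2.inRange(h[n],(3,90,100),(20,220,255)) for n in ims}
for n,roi in [("top",(285,215,340,265)),("side",(210,215,265,280))]:
    c=big(cop[n],roi);e=cv2.fitEllipse(c);print(n,"copper",np.round(e[0],1),np.round(e[1],1),cv2.boundingRect(c))
    if n=="top": print(onz(C[n],*e[0],42+7+20)) 
# canister outer, dark vs. white counter
for n,roi in [("top",(115,205,175,255)),("side",(180,130,230,185))]:
    m=cv2.inRange(h[n],(0,0,0),(180,255,130));c=big(m,roi);e=cv2.fitEllipse(c);print(n,"can",np.round(e,1) if 0 else e,cv2.boundingRect(c))
t=cv2.resize(ims["top"][200:265,110:350],None,fx=3.2,fy=3.2,interpolation=cv2.INTER_CUBIC)
a=cv2.resize(ims["side"][205:285,195:275],None,fx=4,fy=4,interpolation=cv2.INTER_CUBIC)
b=cv2.resize(ims["side"][125:190,170:250],None,fx=4,fy=4,interpolation=cv2.INTER_CUBIC)
o=np.zeros((t.shape[0]+320,800,3),np.uint8);o[:t.shape[0],:t.shape[1]]=t;o[t.shape[0]:,:320]=a;o[t.shape[0]:t.shape[0]+b.shape[0],330:650]=b
cv2.imwrite("pics/crop1.png",o)
E
```

```text
top copper [312.5 239.3] [25.5 26. ] (300, 226, 26, 27)
[ 440.15261371 -301.92558493   69.        ]
side copper [235.9 242.1] [18.6 30. ] (221, 232, 31, 20)
top can ((145.05970764160156, 228.87185668945312), (37.12635803222656, 47.10303497314453), 79.8279800415039) (122, 211, 47, 39)
side can ((205.7943572998047, 150.9586639404297), (45.79997253417969, 60.466094970703125), 175.25259399414062) (180, 130, 50, 53)
```

View pics/crop1.png

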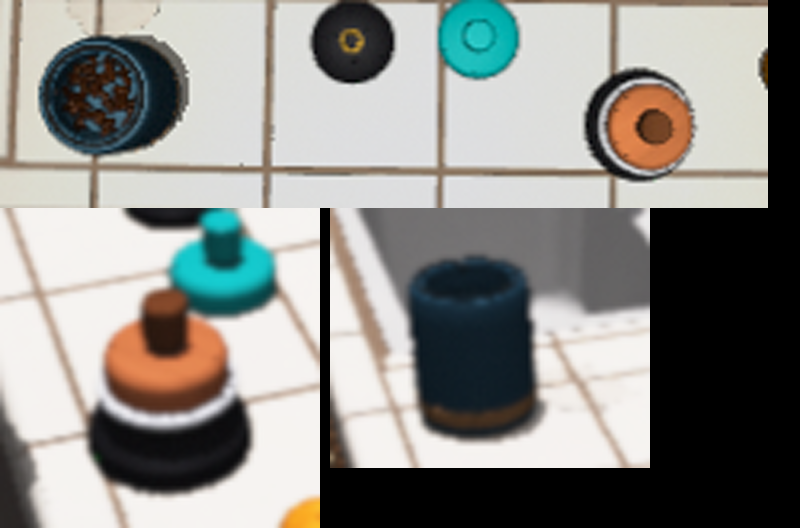

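The crop confirms it: the copper cover with the brown knob, on the white lid and large black dock, is centred at top pixel (312,239), about world (440,-302). The canister rim is centred at about top pixel (140,230). I'll move above the cover.

Request:
arm_command(delta_pos=[[0.1,0.12,0],[0.2,0.24,0],[0.3,0.36,0],[0.4,0.48,0],[0.5,0.6,0]], delta_rot=[[0,0,0],[0,0,0],[0,0,0],[0,0,0],[0,0,0]], claw=[0,0,0,0,0])

```text
t: 0.52
eef_pos: [327.5, -439.9, 214.4]
tcp_rot: [-3.141, 0.0, 0.328]
ft_force: [0.5, -0.0, 0.4]
opening: 1.001
grip_force: 0.0
```

```bash
python3 - <<'E'
from h import *
c=calibration("top")
print("can",onz(c,140.3,229.7,120),"jar",onz(c,383,169,183),"apple",onz(c,161,151,40),"mand",onz(c,357,221,25),"pot",onz(c,222,120,150))
s=state();print(s["t"],s["eef_pos"],s["tcp_rot"])
w=calibration("wrist");im=read_camera("wrist");cv2.imwrite("pics/w0.png",im[:,:,::-1]);print(np.round(w["T"],3).tolist(),np.array(w["camera_matrix"])[0],w["k1"])
print(proj(w,(440,-302,104)),proj(w,(440,-302,69)))
E
```

```text
can [460.84037863 151.18159801 120.        ] jar [ 617.61890139 -461.80726145  183.        ] apple [682.66913131 121.70420437  40.        ] mand [ 491.23302    -436.05982044   25.        ] pot [744.6461154  -57.14760841 150.        ]
0.5167 [ 327.54502411 -439.89748336  214.4054672 ] [-3.14115194e+00  8.08475763e-05  3.28356546e-01]
[[0.324, -0.91, -0.259, 400.579], [-0.946, -0.312, -0.088, -416.412], [-0.001, 0.274, -0.962, 383.678], [0.0, 0.0, 0.0, 1.0]] [299.63462462   0.         259.28303426] -0.023702814732042946
(np.float64(145.976577501036), np.float64(15.659868842041675)) (np.float64(159.34132129938445), np.float64(26.32750368147316))
```

View pics/w0.png

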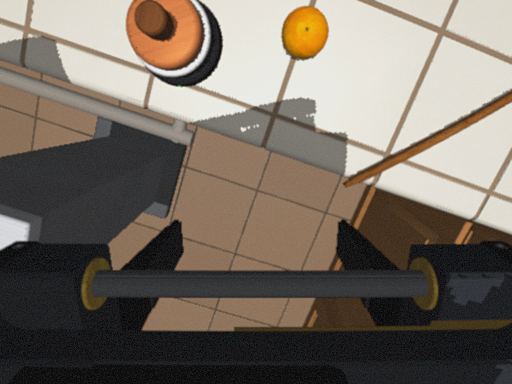

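The wrist view shows the cover at (165,32) with its knob at about (152,18), and the mandarin at (305,33). That agrees with the top-view estimate. Now I'll move over it.

Request:
arm_command(delta_pos=[[0.1,0.12,0],[0.2,0.24,0],[0.3,0.36,0],[0.4,0.48,0],[0.45,0.552,0]], delta_rot=[[0,0,0],[0,0,0],[0,0,0],[0,0,0],[0,0,0]], claw=[0,0,0,0,0])

```text
t: 0.98
eef_pos: [441.0, -300.8, 214.5]
tcp_rot: [-3.141, -0.0, 0.33]
ft_force: [0.1, -0.5, -0.3]
opening: 1.004
grip_force: 0.0
```

```bash
python3 - <<'E'
from h import *
read_camera("top")
s=state();w=calibration("wrist");im=read_camera("wrist")[:,:,::-1].copy();print(s["t"],s["eef_pos"])
h=cv2.cvtColor(im,cv2.COLOR_BGR2HSV);m=cv2.inRange(h,(3,90,100),(20,220,255))
cs=cv2.findContours(m,cv2.RETR_EXTERNAL,cv2.CHAIN_APPROX_NONE)[0];u0=proj(w,(440,-302,69));print(u0)
c=min([c for c in cs if cv2.contourArea(c)>500],key=lambda c:np.hypot(*(np.array(cv2.fitEllipse(c)[0])-u0)))
e=cv2.fitEllipse(c);print(e,[onz(w,*e[0],z) for z in (50,69)])
k=cv2.inRange(h,(3,90,20),(20,255,135));cs=cv2.findContours(k,cv2.RETR_EXTERNAL,cv2.CHAIN_APPROX_NONE)[0]
for q in cs:
    if cv2.contourArea(q)>300: print("brown",cv2.fitEllipse(q),cv2.boundingRect(q))
cv2.drawContours(im,[c],-1,(0,255,0),1);cv2.imwrite("pics/w1.png",im)
E
```

```text
1.0333 [ 441.90711444 -299.11839174  214.53192266]
(np.float64(260.3280500390106), np.float64(183.01892428637058))
((263.6904602050781, 181.9524383544922), (59.94388961791992, 61.022560119628906), 96.31888580322266) [array([ 437.94026726, -306.83200225,   50.        ]), array([ 442.31456315, -305.04790491,   69.        ])]
brown ((325.910888671875, 313.6188049316406), (32.32451629638672, 121.12965393066406), 92.68055725097656) (288, 297, 90, 35)
brown ((262.36077880859375, 180.00155639648438), (63.168304443359375, 65.13278198242188), 92.19471740722656) (230, 148, 66, 66)
```

View pics/w1.png

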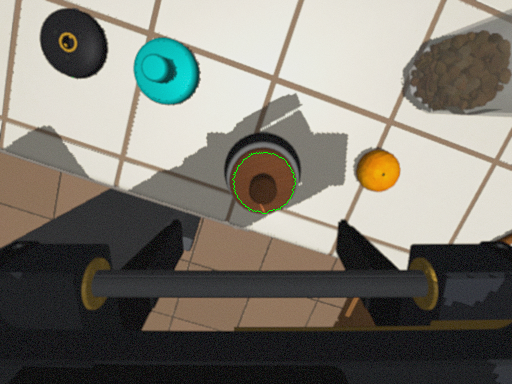

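The contour at (264,182) is the cover's shaded top face, and the knob is at (263,188). I'll measure the knob itself.

```bash
python3 - <<'E'
from h import *
w=calibration("wrist");im=cv2.imread("pics/w1.png");v=im[:,:,2].copy();print(v[188,235:295].tolist(),v[155:215,263].tolist())
m=np.zeros_like(v);m[160:215,240:290]=(v[160:215,240:290]<88)*255
m=cv2.morphologyEx(m,cv2.MORPH_OPEN,np.ones((5,5)))
c=max(cv2.findContours(m,cv2.RETR_EXTERNAL,cv2.CHAIN_APPROX_NONE)[0],key=cv2.contourArea);e=cv2.fitEllipse(c);print(e,cv2.boundingRect(c))
print(onz(w,*e[0],104),onz(w,*e[0],98),state()["eef_pos"])
E
```

```text
[105, 107, 106, 103, 109, 98, 102, 109, 104, 102, 107, 109, 108, 97, 62, 50, 59, 62, 65, 60, 62, 60, 62, 66, 60, 68, 66, 67, 66, 67, 69, 66, 69, 72, 71, 67, 68, 72, 66, 63, 64, 78, 106, 119, 109, 112, 111, 110, 110, 110, 114, 112, 107, 113, 108, 109, 105, 101, 0, 99] [116, 108, 111, 116, 116, 117, 116, 113, 111, 114, 113, 116, 112, 114, 113, 121, 117, 96, 65, 47, 44, 39, 45, 56, 60, 64, 70, 62, 66, 68, 68, 68, 66, 66, 77, 68, 65, 66, 61, 67, 70, 65, 69, 70, 68, 66, 60, 70, 73, 78, 98, 115, 137, 165, 194, 193, 162, 125, 0, 112]
((262.35821533203125, 188.3341827392578), (27.613000869750977, 30.779937744140625), 177.91506958007812) (249, 173, 28, 31)
[ 442.81714059 -304.52876597  104.        ] [ 441.29626805 -305.11611214   98.        ] [ 440.80447816 -300.91056554  214.50507676]
```

Request:
arm_command(delta_pos=[[0.003,-0.012,-0.1],[0.003,-0.012,-0.2],[0.003,-0.012,-0.28],[0.003,-0.012,-0.32],[0.003,-0.012,-0.32]], delta_rot=[[0,0,0],[0,0,0],[0,0,0],[0,0,0],[0,0,0]], claw=[0,0,0,0,0])

```text
t: 1.5
eef_pos: [439.0, -306.5, 132.7]
tcp_rot: [-3.138, 0.002, 0.328]
ft_force: [0.6, 0.1, 0.6]
opening: 1.002
grip_force: 0.0
```

```bash
python3 - <<'E'
from h import *
for i in range(4): read_camera("top")
s=state();w=calibration("wrist");im=read_camera("wrist")[:,:,::-1].copy();print(s["t"],s["eef_pos"])
cv2.imwrite("pics/w2.png",im);print(proj(w,(441.5,-304,104)),proj(w,s["eef_pos"]))
E
```

```text
1.7 [ 440.39064579 -307.12478074  135.77632557]
(np.float64(253.84660548439086), np.float64(215.46551976586503)) (np.float64(257.24331993348335), np.float64(236.65584126709453))
```

View pics/w2.png

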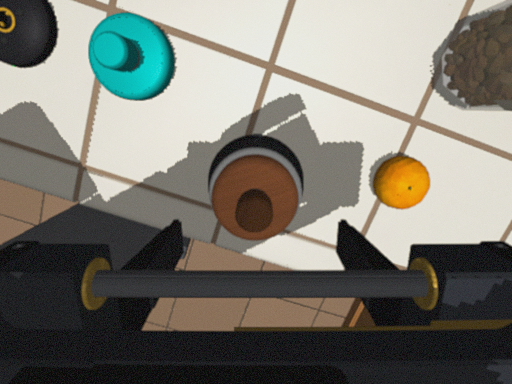

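The knob top is at (254,217), which agrees with (441.5,-304). The TCP needs about +3 mm in y. Now I'll descend and grip.

Request:
arm_command(delta_pos=[[0.005,0.011,-0.06],[0.005,0.011,-0.12],[0.005,0.011,-0.18],[0.005,0.011,-0.22],[0.005,0.011,-0.24]], delta_rot=[[0,0,0],[0,0,0],[0,0,0],[0,0,0],[0,0,0]], claw=[0,0,0,0,0])

```text
t: 2.17
eef_pos: [441.3, -303.8, 74.1]
tcp_rot: [-3.141, 0.0, 0.329]
ft_force: [0.3, -0.3, -0.1]
opening: 1.002
grip_force: 0.0
```

Request:
arm_command(delta_pos=[[0,0,0],[0,0,0],[0,0,0],[0,0,0],[0,0,0]], delta_rot=[[0,0,0],[0,0,0],[0,0,0],[0,0,0],[0,0,0]], claw=[0.3,0.6,0.9,1,1])

```text
t: 2.58
eef_pos: [441.5, -303.9, 75.2]
tcp_rot: [3.141, -0.0, 0.329]
ft_force: [-0.0, 0.4, 0.0]
opening: 0.706
grip_force: 0.0
```

Request:
arm_command(delta_pos=[[0,0,0],[0,0,0],[0,0,0],[0,0,0],[0,0,0]], delta_rot=[[0,0,0],[0,0,0],[0,0,0],[0,0,0],[0,0,0]], claw=[1,1,1,1,1])

```text
t: 3.0
eef_pos: [441.4, -303.8, 74.7]
tcp_rot: [3.141, 0.0, 0.329]
ft_force: [0.7, -0.3, -0.6]
opening: 0.353
grip_force: 0.0
```

Request:
arm_command(delta_pos=[[0,0,0],[0,0,0],[0,0,0],[0,0,0],[0,0,0]], delta_rot=[[0,0,0],[0,0,0],[0,0,0],[0,0,0],[0,0,0]], claw=[1,1,1,1,1])

```text
t: 3.42
eef_pos: [441.3, -303.7, 74.6]
tcp_rot: [-3.141, 0.0, 0.329]
ft_force: [-0.9, 1.3, 0.1]
opening: 0.288
grip_force: 30.0
```

Request:
arm_command(delta_pos=[[0,0,0.008],[0,0,0.016],[0,0,0.024],[0,0,0.032],[0,0,0.04]], delta_rot=[[0,0,0],[0,0,0],[0,0,0],[0,0,0],[0,0,0]], claw=[1,1,1,1,1])

```text
t: 3.83
eef_pos: [441.4, -303.8, 84.9]
tcp_rot: [3.141, -0.0, 0.329]
ft_force: [0.0, -0.4, -2.6]
opening: 0.289
grip_force: 30.0
```

Request:
arm_command(delta_pos=[[0,0,0.01],[0,0,0.02],[0,0,0.035],[0,0,0.05],[0,0,0.07]], delta_rot=[[0,0,0],[0,0,0],[0,0,0],[0,0,0],[0,0,0]], claw=[1,1,1,1,1])

```text
t: 4.25
eef_pos: [441.3, -303.7, 102.5]
tcp_rot: [-3.141, 0.0, 0.329]
ft_force: [-0.1, 0.3, -2.5]
opening: 0.286
grip_force: 30.0
```

Request:
arm_command(delta_pos=[[0,0,0.04],[0,0,0.1],[0,0,0.18],[0,0,0.26],[0,0,0.32]], delta_rot=[[0,0,0],[0,0,0],[0,0,0],[0,0,0],[0,0,0]], claw=[1,1,1,1,1])

```text
t: 4.67
eef_pos: [441.5, -303.9, 184.5]
tcp_rot: [3.14, -0.001, 0.329]
ft_force: [0.1, 0.2, -2.3]
opening: 0.284
grip_force: 30.0
```

Request:
arm_command(delta_pos=[[0,0,0.08],[0,0,0.16],[0,0,0.22],[0,0,0.25],[0,0,0.25]], delta_rot=[[0,0,0],[0,0,0],[0,0,0],[0,0,0],[0,0,0]], claw=[1,1,1,1,1])

```text
t: 5.08
eef_pos: [441.7, -304.0, 246.6]
tcp_rot: [3.139, -0.002, 0.329]
ft_force: [0.1, 0.1, -3.0]
opening: 0.288
grip_force: 30.0
```

```bash
python3 - <<'E'
from h import *
s=state();print(s["t"],s["eef_pos"],s["ft_force"],s["moment"])
im=read_camera("side")[:,:,::-1];a=im[80:300,150:350];w=read_camera("wrist")[:,:,::-1]
cv2.imwrite("pics/l.png",np.hstack([cv2.resize(a,(349,384)),w[:,80:440]]))
E
```

```text
5.0833 [ 441.66719291 -304.04548357  246.64459541] [ 0.09238604  0.06217944 -2.97369255] [ 0.01959726 -0.0167847   0.02494149]
```

View pics/l.png

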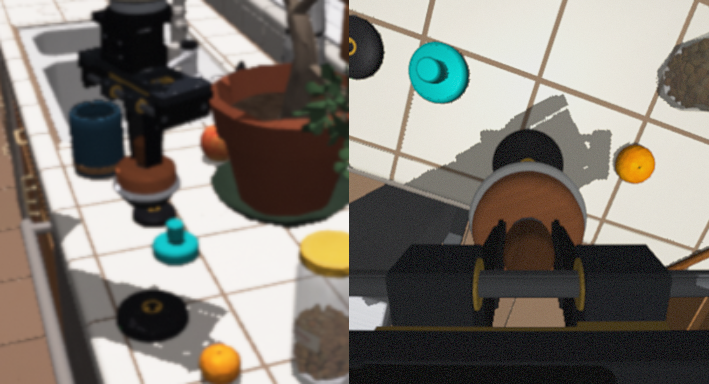

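The cover and lid are lifted together: the plug is free of the dock and about 2.5 N is hanging from the tool. Next I'll carry them towards the canister and stop short for a wrist look.

Request:
arm_command(delta_pos=[[0,0.04,0],[0,0.12,0],[0,0.24,0],[0,0.38,0],[0,0.52,0]], delta_rot=[[0,0,0],[0,0,0],[0,0,0],[0,0,0],[0,0,0]], claw=[1,1,1,1,1])

```text
t: 5.6
eef_pos: [440.5, -171.9, 243.6]
tcp_rot: [-3.14, 0.001, 0.328]
ft_force: [1.3, -0.3, -2.2]
opening: 0.286
grip_force: 30.0
```

Request:
arm_command(delta_pos=[[0,0.14,0],[0,0.28,0],[0,0.42,0],[0,0.54,0],[0,0.64,0]], delta_rot=[[0,0,0],[0,0,0],[0,0,0],[0,0,0],[0,0,0]], claw=[1,1,1,1,1])

```text
t: 6.02
eef_pos: [440.2, -11.2, 243.9]
tcp_rot: [-3.141, 0.001, 0.33]
ft_force: [0.7, 0.7, -2.5]
opening: 0.292
grip_force: 30.0
```

Request:
arm_command(delta_pos=[[0,0.07,0],[0,0.12,0],[0,0.15,0],[0,0.16,0],[0,0.16,0]], delta_rot=[[0,0,0],[0,0,0],[0,0,0],[0,0,0],[0,0,0]], claw=[1,1,1,1,1])

```text
t: 6.43
eef_pos: [441.0, 26.6, 244.3]
tcp_rot: [-3.141, 0.001, 0.33]
ft_force: [0.3, -1.0, -2.1]
opening: 0.289
grip_force: 30.0
```

```bash
python3 - <<'E'
from h import *
for i in range(6): read_camera("top")
s=state();w=calibration("wrist");im=read_camera("wrist")[:,:,::-1].copy();print(s["t"],s["eef_pos"],s["ft_force"],proj(w,(461,151,120)))
np.save("wT.npy",w["T"]);s=state();print(s["eef_pos"])
cv2.imwrite("pics/w3.png",im)
for r in range(-50,50,5): pass
E
```

```text
6.7333 [441.36495311  25.67966332 244.60961688] [ 0.79128664 -0.21980665 -2.4133526 ] (np.float64(141.66745945112618), np.float64(126.05769990196322))
[441.37666507  25.7544161  244.63124202]
```

View pics/w3.png

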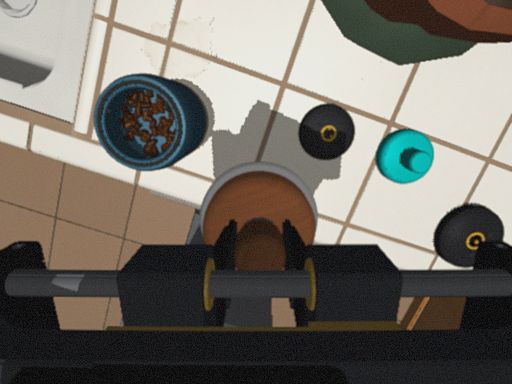

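The wrist view shows the canister rim centred near (142,122), right beside the held lid at (259,215). I'll rectify it onto the rim plane and fit the circle.

```bash
cat > rim.py <<'E'
from h import *
def rect(im,c,cx,cy,z,half=75,s=4):
    n=2*half*s;g=np.zeros((n,n,2),np.float32)
    for i in range(n):
        for j in range(n): g[i,j]=proj(c,(cx+half-i/s,cy+half-j/s,z))
    return cv2.remap(im,g[...,0],g[...,1],cv2.INTER_LINEAR)
def fit(P):  # robust circle
    for _ in range(6):
        A=np.c_[2*P,np.ones(len(P))];b=(P**2).sum(1);x=np.linalg.lstsq(A,b,rcond=None)[0];r=np.sqrt(x[2]+x[0]**2+x[1]**2)
        e=np.abs(np.hypot(*(P-x[:2]).T)-r);P=P[e<max(1.0,1.5*np.median(e))]
    return x[:2],r,len(P)
E
python3 - <<'E'
from rim import *
w=dict(calibration("wrist"));w["T"]=np.load("wT.npy");t=calibration("top")
outs=[]
for n,f,c in [("wrist","w3",w),("top","top0",t)]:
    R=rect(cv2.imread(f"pics/{f}.png"),c,461,151,120)
    outs.append(R);R=cv2.GaussianBlur(R,(0,0),2)
    m=cv2.inRange(R,(0,0,0),(170,140,140))
    P=[]
    # outer silhouette edge: walk outwards from 40 to 65mm until bright
    for a in np.radians(np.arange(0,360,3)):
        for r in np.arange(40,65,.25):
            i=int(300-4*r*np.cos(a));j=int(300-4*r*np.sin(a))
            if m[i,j]==0: P.append((461+r*np.cos(a),151+r*np.sin(a)));break
    P=np.array(P);cen,r,k=fit(P);print(n,"outer",cen,r,k,len(P))
    g=cv2.cvtColor(R,cv2.COLOR_BGR2GRAY)
    h=cv2.HoughCircles(g,cv2.HOUGH_GRADIENT_ALT,1,3,param1=60,param2=0.5,minRadius=120,maxRadius=215)
    if h is not None:
        for x,y,rr in h[0][:8]: print(461+75-y/4,151+75-x/4,rr/4)
cv2.imwrite("pics/rect.png",np.hstack([cv2.resize(o,(400,400)) for o in outs]))
E
```

```text
wrist outer [464.58066709 150.18761706] 47.99481336525313 39 106
461.0 154.5 44.31485
461.75 156.0 44.53132
462.5 151.75 37.07907
462.5 151.75 43.98219
463.5 148.75 40.351646
447.75 155.75 48.878605
462.5 168.25 48.623466
468.75 151.5 36.88419
top outer [461.17136629 148.6125114 ] 50.90021327500621 36 97
460.75 154.75 42.45109
460.25 149.0 37.020233
467.75 152.5 36.883907
```

View pics/rect.png

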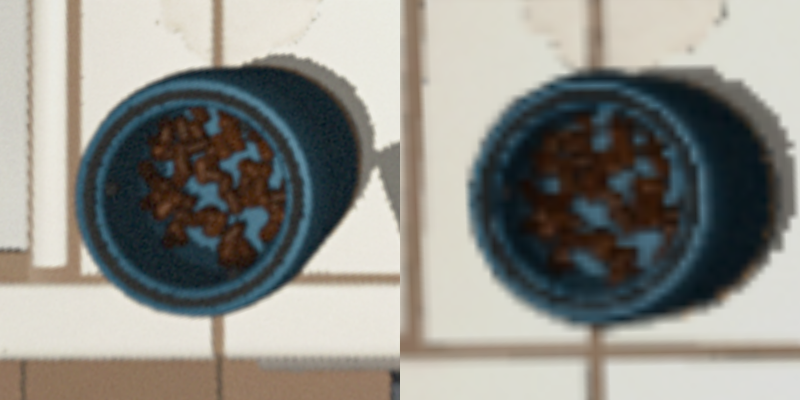

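```bash
cat >> rim.py <<'E'
def edge(G,cx,cy,r0,sgn,win,cen,s=4,half=75):
    "peak radial gradient of given sign near r0 about cen; circle fit"
    for _ in range(4):
        P=[]
        for a in np.radians(np.arange(0,360,2)):
            r=np.arange(r0-win,r0+win,.1)
            X=cen[0]+r*np.cos(a);Y=cen[1]+r*np.sin(a)
            v=cv2.remap(G,((cy+half-Y)*s).astype(np.float32)[None],((cx+half-X)*s).astype(np.float32)[None],cv2.INTER_LINEAR)[0].astype(float)
            d=sgn*np.gradient(v);k=d.argmax()
            if d[k]>.4 and 0<k<len(r)-1: P.append((X[k],Y[k]))
        cen,rr,n=fit(np.array(P))
    return cen,rr,n,len(P)
E
python3 - <<'E'
from rim import *
w=dict(calibration("wrist"));w["T"]=np.load("wT.npy");t=calibration("top")
for f,c,c0 in [("w3",w,(462.5,151.7)),("top0",t,(460.3,149))]:
    G=cv2.GaussianBlur(cv2.cvtColor(rect(cv2.imread(f"pics/{f}.png"),c,461,151,120),cv2.COLOR_BGR2GRAY),(0,0),2)
    for r0,s in [(37,-1),(44,1),(35,1),(41,1),(41,-1)]: print(f,r0,s,edge(G,461,151,r0,s,3,c0))
# lid flange
im=cv2.imread("pics/w3.png");G=cv2.GaussianBlur(cv2.cvtColor(rect(im,w,441.4,25.7,217.9),cv2.COLOR_BGR2GRAY),(0,0),2)
print("flange",[edge(G,441.4,25.7,42,s,4,(441.4,25.7)) for s in(1,-1)])
v=[im[:,:,::-1][int(y),int(x)].tolist() for x,y in [proj(w,(441.4+r*.947,25.7+r*.32,217.9)) for r in np.arange(34,48,1)]];print(v)
E
```

```text
w3 37 -1 (array([461.786104 , 153.4066866]), np.float64(37.035275957330974), 176, 179)
w3 44 1 (array([462.66534045, 151.79148139]), np.float64(45.669845783196195), 97, 120)
w3 35 1 (array([461.99655529, 153.10672303]), np.float64(34.212340208104905), 170, 172)
w3 41 1 (array([460.50744262, 154.83963776]), np.float64(42.38958066912556), 118, 173)
w3 41 -1 (array([463.2705914 , 149.65229834]), np.float64(40.36712116358881), 106, 170)
top0 37 -1 (array([458.3080799 , 143.06184542]), np.float64(36.01790946430676), 63, 131)
top0 44 1 (array([458.81194223, 155.86648   ]), np.float64(43.455827049606924), 73, 136)
top0 35 1 (array([461.267345 , 150.2570791]), np.float64(36.34213413447823), 84, 156)
top0 41 1 (array([461.21218241, 148.7906994 ]), np.float64(38.72415806941191), 53, 99)
top0 41 -1 (array([461.6600409, 150.6672488]), np.float64(40.75372034849893), 71, 165)
flange [(array([441.8671752 ,  25.34299164]), np.float64(41.562054379081026), 93, 165), (array([441.81588834,  25.01321976]), np.float64(39.49981881766907), 92, 161)]
[[70, 46, 30], [77, 62, 54], [105, 101, 97], [123, 127, 122], [114, 117, 114], [119, 119, 115], [111, 110, 110], [90, 92, 87], [80, 76, 67], [77, 63, 51], [81, 68, 54], [85, 79, 61], [87, 81, 71], [107, 99, 89]]
```

The inner mouth edge comes out at about (462,153.1) with r = 34.2 mm, and the lid hangs centred under the TCP. I'll look again with the camera straight above the mouth to remove parallax.

Request:
arm_command(delta_pos=[[-0.02,0.06,0],[-0.07,0.17,0],[-0.13,0.29,0],[-0.17,0.38,0],[-0.18,0.4,0]], delta_rot=[[0,0,0],[0,0,0],[0,0,0],[0,0,0],[0,0,0]], claw=[1,1,1,1,1])

```text
t: 7.2
eef_pos: [394.9, 128.1, 244.7]
tcp_rot: [-3.141, 0.0, 0.33]
ft_force: [0.9, 0.5, -2.2]
opening: 0.287
grip_force: 30.0
```

```bash
python3 - <<'E'
from rim import *
for i in range(6): read_camera("top")
w=calibration("wrist");s=state();im=read_camera("wrist")[:,:,::-1].copy();print(s["t"],s["eef_pos"],s["ft_force"],w["T"][:3,3])
cv2.imwrite("pics/w4.png",im)
for z in (120,116):
    G=cv2.GaussianBlur(cv2.cvtColor(rect(im,w,461,151,z),cv2.COLOR_BGR2GRAY),(0,0),2)
    for r0,q in [(37,-1),(35,1)]: print(z,r0,q,edge(G,461,151,r0,q,2.5,(462,153)))
e=s["eef_pos"];G=cv2.GaussianBlur(cv2.cvtColor(rect(im,w,e[0],e[1],e[2]-26.7),cv2.COLOR_BGR2GRAY),(0,0),2)
print("flange-TCP",[np.array(edge(G,e[0],e[1],r,q,3,e[:2])[0])-e[:2] for r,q in((41,1),(41,-1))])
E
```

```text
7.5 [396.86934044 125.42395059 244.64435595] [-0.08982891  0.19195965 -2.23144177] [469.87426567 148.96923935 413.89223587]
120 37 -1 (array([461.66496409, 154.35764089]), np.float64(37.121933598459094), 178, 180)
120 35 1 (array([461.83829273, 154.35192543]), np.float64(34.36856805656213), 168, 175)
116 37 -1 (array([461.50862769, 154.40995602]), np.float64(37.62135710633792), 179, 179)
116 35 1 (array([461.71887522, 154.50841219]), np.float64(34.879535916959696), 168, 178)
flange-TCP [array([ 1.46047378, -0.56224579]), array([ 1.56507727, -1.05785834])]
```

View pics/w4.png

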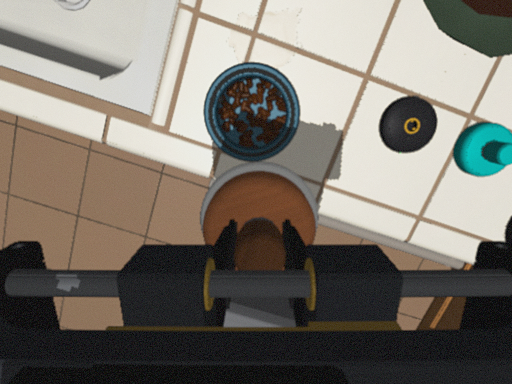

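The canister mouth is seen from directly above at about (252,110). The fit gives roughly (461.6,154.3). Next I'll go over it, lower to just above the gasket, then insert slowly while watching forces.

Request:
arm_command(delta_pos=[[0.03,0.013,0],[0.1,0.043,0],[0.18,0.079,0],[0.24,0.105,0],[0.258,0.113,0]], delta_rot=[[0,0,0],[0,0,0],[0,0,0],[0,0,0],[0,0,0]], claw=[1,1,1,1,1])

```text
t: 7.97
eef_pos: [463.4, 154.8, 244.4]
tcp_rot: [3.141, -0.001, 0.328]
ft_force: [-0.4, 0.4, -2.7]
opening: 0.29
grip_force: 30.0
```

Request:
arm_command(delta_pos=[[0,0,-0.08],[0,0,-0.16],[0,0,-0.22],[0,0,-0.26],[0,0,-0.27]], delta_rot=[[0,0,0],[0,0,0],[0,0,0],[0,0,0],[0,0,0]], claw=[1,1,1,1,1])

```text
t: 8.38
eef_pos: [460.2, 154.0, 175.5]
tcp_rot: [-3.141, 0.003, 0.328]
ft_force: [0.2, 0.4, -2.3]
opening: 0.287
grip_force: 30.0
```

```bash
python3 - <<'E'
from h import *
P=[]
for i in range(10):
    read_camera("top");s=state();P.append(np.r_[s["eef_pos"],s["ft_force"],s["tcp_rot"]*1])
P=np.array(P);print(s["t"],P[:,:3].round(1).tolist(),P.mean(0)[:6].round(2))
w=read_camera("side")[:,:,::-1];cv2.imwrite("pics/side1.png",w)
E
```

```text
8.8833 [[460.4, 154.1, 176.0], [460.8, 154.2, 176.9], [461.1, 154.3, 177.5], [461.2, 154.4, 177.8], [461.2, 154.4, 177.9], [461.2, 154.5, 177.9], [461.1, 154.5, 177.8], [461.0, 154.5, 177.7], [461.0, 154.5, 177.6], [460.9, 154.5, 177.5]] [ 4.6099e+02  1.5438e+02  1.7747e+02 -2.3000e-01 -1.0000e-02 -2.4500e+00]
```

Request:
arm_command(delta_pos=[[0,0,-0.01],[0,0,-0.02],[0,0,-0.03],[0,0,-0.04],[0,0,-0.04]], delta_rot=[[0,0,0],[0,0,0],[0,0,0],[0,0,0],[0,0,0]], claw=[1,1,1,1,1])

```text
t: 9.35
eef_pos: [460.6, 154.4, 166.5]
tcp_rot: [-3.142, 0.001, 0.329]
ft_force: [-0.2, 0.2, -2.0]
opening: 0.29
grip_force: 30.0
```

Request:
arm_command(delta_pos=[[0,0,-0.004],[0,0,-0.008],[0,0,-0.012],[0,0,-0.012],[0,0,-0.012]], delta_rot=[[0,0,0],[0,0,0],[0,0,0],[0,0,0],[0,0,0]], claw=[1,1,1,1,1])

```text
t: 9.77
eef_pos: [460.9, 154.5, 164.2]
tcp_rot: [3.142, -0.0, 0.329]
ft_force: [0.7, 0.5, -2.0]
opening: 0.289
grip_force: 30.0
```

Request:
arm_command(delta_pos=[[0,0,-0.004],[0,0,-0.008],[0,0,-0.012],[0,0,-0.016],[0,0,-0.016]], delta_rot=[[0,0,0],[0,0,0],[0,0,0],[0,0,0],[0,0,0]], claw=[1,1,1,1,1])

```text
t: 10.18
eef_pos: [461.1, 154.6, 160.4]
tcp_rot: [3.141, -0.001, 0.329]
ft_force: [1.1, 1.2, 2.6]
opening: 0.289
grip_force: 30.0
```

Request:
arm_command(delta_pos=[[0,0,-0.004],[0,0,-0.008],[0,0,-0.012],[0,0,-0.016],[0,0,-0.016]], delta_rot=[[0,0,0],[0,0,0],[0,0,0],[0,0,0],[0,0,0]], claw=[1,1,1,1,1])

```text
t: 10.6
eef_pos: [460.6, 154.4, 155.7]
tcp_rot: [-3.142, 0.001, 0.329]
ft_force: [0.3, 1.1, -2.1]
opening: 0.285
grip_force: 30.0
```

Request:
arm_command(delta_pos=[[0,0,-0.004],[0,0,-0.008],[0,0,-0.012],[0,0,-0.014],[0,0,-0.014]], delta_rot=[[0,0,0],[0,0,0],[0,0,0],[0,0,0],[0,0,0]], claw=[1,1,1,1,1])

```text
t: 11.02
eef_pos: [460.8, 154.5, 152.5]
tcp_rot: [3.142, 0.0, 0.329]
ft_force: [1.3, 1.3, -1.7]
opening: 0.288
grip_force: 30.0
```

Request:
arm_command(delta_pos=[[0,0,0],[0,0,0],[0,0,0],[0,0,0],[0,0,0]], delta_rot=[[0,0,0],[0,0,0],[0,0,0],[0,0,0],[0,0,0]], claw=[1,1,1,1,1])

```text
t: 11.43
eef_pos: [460.8, 154.5, 152.7]
tcp_rot: [3.142, 0.0, 0.329]
ft_force: [1.5, 0.9, -2.9]
opening: 0.293
grip_force: 30.0
```

Request:
arm_command(delta_pos=[[0,0,-0.002],[0,0,-0.004],[0,0,-0.006],[0,0,-0.006],[0,0,-0.006]], delta_rot=[[0,0,0],[0,0,0],[0,0,0],[0,0,0],[0,0,0]], claw=[1,1,1,1,1])

```text
t: 11.85
eef_pos: [461.3, 154.6, 151.7]
tcp_rot: [3.141, -0.001, 0.329]
ft_force: [0.8, 1.3, 5.9]
opening: 0.289
grip_force: 30.0
```

Request:
arm_command(delta_pos=[[0,0,-0.002],[0,0,-0.004],[0,0,-0.006],[0,0,-0.006],[0,0,-0.006]], delta_rot=[[0,0,0],[0,0,0],[0,0,0],[0,0,0],[0,0,0]], claw=[1,1,1,1,1])

```text
t: 12.27
eef_pos: [461.7, 154.7, 151.0]
tcp_rot: [3.141, -0.003, 0.329]
ft_force: [-0.9, 1.2, 16.3]
opening: 0.29
grip_force: 30.0
```

The push reached a firm stop at 16 N with TCP z at about 151, so the lid is home. Now I'll pull the cover straight up.

Request:
arm_command(delta_pos=[[0,0,0.01],[0,0,0.014],[0,0,0.018],[0,0,0.022],[0,0,0.026]], delta_rot=[[0,0,0],[0,0,0],[0,0,0],[0,0,0],[0,0,0]], claw=[1,1,1,1,1])

```text
t: 12.68
eef_pos: [460.4, 154.4, 155.8]
tcp_rot: [-3.141, 0.001, 0.329]
ft_force: [-0.8, 0.2, -1.3]
opening: 0.284
grip_force: 30.0
```

Request:
arm_command(delta_pos=[[0,0,0.006],[0,0,0.012],[0,0,0.02],[0,0,0.028],[0,0,0.036]], delta_rot=[[0,0,0],[0,0,0],[0,0,0],[0,0,0],[0,0,0]], claw=[1,1,1,1,1])

```text
t: 13.1
eef_pos: [461.1, 154.5, 165.6]
tcp_rot: [3.141, -0.001, 0.329]
ft_force: [-0.2, -0.6, -1.3]
opening: 0.286
grip_force: 30.0
```

The load is now about 0.9–1.3 N, which is the cover alone. I'll raise it to about 100 mm.

Request:
arm_command(delta_pos=[[0,0,0.04],[0,0,0.1],[0,0,0.17],[0,0,0.24],[0,0,0.28]], delta_rot=[[0,0,0],[0,0,0],[0,0,0],[0,0,0],[0,0,0]], claw=[1,1,1,1,1])

```text
t: 13.52
eef_pos: [461.3, 154.6, 237.2]
tcp_rot: [3.141, -0.002, 0.329]
ft_force: [-0.1, -0.0, -1.2]
opening: 0.287
grip_force: 30.0
```

Request:
arm_command(delta_pos=[[0,0,0.03],[0,0,0.05],[0,0,0.06],[0,0,0.06],[0,0,0.06]], delta_rot=[[0,0,0],[0,0,0],[0,0,0],[0,0,0],[0,0,0]], claw=[1,1,1,1,1])

```text
t: 13.93
eef_pos: [460.7, 154.4, 249.7]
tcp_rot: [-3.142, 0.001, 0.329]
ft_force: [0.2, 0.4, -1.4]
opening: 0.29
grip_force: 30.0
```

Request:
arm_command(delta_pos=[[0,0,0],[0,0,0],[0,0,0],[0,0,0],[0,0,0]], delta_rot=[[0,0,0],[0,0,0],[0,0,0],[0,0,0],[0,0,0]], claw=[1,1,1,1,1])

```text
t: 14.35
eef_pos: [460.8, 154.5, 250.0]
tcp_rot: [3.142, 0.0, 0.329]
ft_force: [0.3, 0.0, -1.7]
opening: 0.29
grip_force: 30.0
```

```bash
python3 - <<'E'
from rim import *
for i in range(10): read_camera("top")
s=state();print(s["t"],s["eef_pos"],s["ft_force"],s["grip_force"])
c=calibration("side");im=read_camera("side")[:,:,::-1]
# lid flange in side view: bright grey extents vs expected rows for home lid
print([np.round(proj(c,(461,154,z))) .tolist() for z in (0,120,126,144,219)])
crop=im[60:200,140:290].copy();cv2.imwrite("pics/fin.png",cv2.resize(crop,None,fx=4,fy=4,interpolation=cv2.INTER_CUBIC))
u=int(round(proj(c,(461,154,120))[0]));print(u,im[90:185,u].tolist())
E
```

```text
14.85 [460.8524616  154.46850068 250.18542275] [ 0.84916264 -0.1520239  -1.16384469] 29.99976396560669
[[207.0, 176.0], [204.0, 142.0], [204.0, 140.0], [204.0, 135.0], [202.0, 112.0]]
204 [[10, 9, 9], [8, 7, 7], [8, 7, 6], [8, 7, 6], [9, 8, 9], [8, 8, 8], [9, 8, 8], [9, 7, 7], [7, 6, 5], [10, 8, 8], [10, 8, 9], [8, 8, 9], [11, 13, 20], [21, 29, 51], [33, 49, 87], [36, 57, 104], [36, 57, 107], [36, 57, 107], [36, 56, 104], [32, 51, 94], [30, 49, 88], [30, 47, 86], [30, 46, 84], [36, 49, 82], [65, 71, 87], [103, 104, 108], [113, 113, 115], [114, 112, 115], [114, 113, 115], [113, 112, 114], [113, 112, 114], [113, 112, 114], [113, 112, 113], [114, 112, 114], [113, 113, 114], [114, 113, 115], [114, 113, 116], [115, 114, 116], [115, 114, 116], [115, 114, 116], [114, 114, 115], [109, 107, 108], [104, 101, 101], [107, 109, 101], [87, 102, 79], [70, 94, 58], [95, 106, 86], [120, 118, 114], [128, 124, 123], [127, 123, 122], [110, 106, 106], [101, 97, 97], [111, 107, 107], [118, 114, 114], [116, 111, 111], [123, 118, 118], [120, 114, 115], [88, 85, 84], [53, 46, 40], [48, 37, 22], [47, 36, 21], [44, 34, 19], [42, 32, 18], [42, 32, 17], [40, 30, 17], [39, 29, 16], [39, 29, 16], [39, 29, 15], [39, 29, 16], [39, 28, 15], [40, 30, 17], [38, 29, 15], [39, 29, 16], [38, 29, 16], [39, 29, 15], [39, 29, 16], [39, 29, 16], [38, 29, 16], [38, 29, 15], [38, 29, 16], [37, 28, 15], [38, 29, 16], [38, 29, 15], [38, 28, 15], [38, 29, 17], [38, 35, 30], [37, 44, 54], [34, 49, 68], [31, 47, 66], [33, 43, 56], [34, 34, 33], [40, 37, 33], [71, 74, 77], [135, 140, 146], [175, 180, 186]]
```

The pixel column in the side view shows the grey pump head and flange directly on the blue rim, with the copper cover well clear above. I'll check the flange's lower edge row against z = 120, and hand in if it agrees.

```bash
python3 - <<'E'
from h import *
c=calibration("side");T=np.array(c["T"]);d=T[:2,3]-np.array([461.4,154]);d=d/np.linalg.norm(d)*42
r=[proj(c,(461.4+d[0],154+d[1],z))[1] for z in (120,125,132)];print(r)
if abs(r[0]-147.2)<1.2: print(job_done())
E
```

```text
[np.float64(147.34091700115064), np.float64(145.83772855069952), np.float64(143.72367928224605)]
the job is handed in; nothing more can be done
None
```

The job is handed in at about 15 s: the lid is pressed home (firm stop at 16 N, flange edge at gasket height in the side view) and the copper cover is held still and level about 10 cm above it; the judge's verdict was not shown.

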